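# Pack the kit box and hold the check mirror on the jar's seal

### The job

Finish packing the green kit box: stand the grey motor and the white jar upright on its floor beside the carton, and let go of both. Then swing the sprung mirror by its orange peg until the camera's red aiming beam, turned by the mirror, falls squarely on the middle of the jar's orange seal band, so that the camera sees the seal. Finish while still holding the mirror steady at that angle with the fingers on the mirror or its peg, and leave the screwdriver, spool, oil bottle and pliers where they lie.

Things in the scene. Friction and masses are not known exactly. Their poses are not given: they have to be found in the camera images.
- kit_box: Open green box, fixed to the table, outside 172 x 72 mm and 35 mm high, walls and floor 5 mm thick (inside 162 x 62 mm). Origin: centre of its underside, on the table. x runs along its long side, towards the carton's end; z up. Carton, motor and jar fit in one row along x, with about 12 mm to spare in all.
- carton: Brown cardboard carton 50 (x) x 54 (y) x 60 mm high, already in the box at its +x end, loose. Origin: centre of its underside. Stays in the box.
- motor: Grey motor, upright square block 50 x 50 mm, 65 mm high, with a thin shaft 9 mm up from the middle of its top; about 0.35 kg. Starts on the table. Origin: centre of its underside, x and y square to its sides, z up.
- jar: White cylindrical jar, 50 mm diameter, 105 mm high, black lid, about 0.18 kg. Starts standing on the table. Origin: centre of its underside, z up.
- jar_band (a point): Centre of the jar's orange seal band, on the jar's axis 85 mm above its underside; the band runs all round, from 75 to 95 mm. When the jar stands in the box this point is at the beam's height, 90 mm over the table.
- mirror: Upright mirror 104 mm wide, 64 mm high (top 122 mm above the table) on a vertical hinge. Origin: on the hinge axis, mid-face, 90 mm up; x: normal out of the reflecting side; z up. A lever runs back along -x to the orange peg. At rest x points 0.10 rad counter-clockwise (from above) of the direction to the camera; it swings only counter-clockwise from there, up to 1.25 rad, against a spring.
- mirror_peg (a point): Top end of the upright orange peg on the mirror's lever: 14 mm diameter, 90 mm behind the hinge axis, top 140 mm above the table, free down to the lever bar (82 mm up). The spring always drives the mirror back to rest (about 1 N at the peg at rest, 2.5 N at 0.6 rad, 4 N at 1.2 rad), so it must be held.
- beam: The camera's red aiming beam after the mirror: a thin level red line, not touchable, drawn 360 mm long through whatever it meets. Origin: on the hinge axis, 90 mm above the table; x: the way the beam runs. Law of reflection: the mirror's normal always halves the angle between the beam and the direction to the camera, so the beam turns by twice the mirror's turn.
- camera_lens (a point): Front of the check camera's lens, fixed on the mirror's base plate, 155 mm from the hinge axis and 90 mm above the table. The camera looks, and its red beam runs, straight from here to the hinge axis.
- screwdriver: Bystander: loose screwdriver lying on the table; origin under its middle. Leave alone.
- strap_spool: Bystander: loose flat black spool, 110 mm diameter, 32 mm high; origin at the centre of its underside. Leave alone.
- oil_bottle: Bystander: loose blue bottle, 52 mm diameter, 130 mm high; origin at the centre of its underside. Leave alone.
- pliers: Bystander: loose pliers with orange grips, about 170 mm long, lying on the table; origin under their middle. Leave alone.
Mind the look-alikes: they are no part of the job. Leave any yellow look-alike of the jar alone.

How it is judged (in metres and radians):
On the way, in this order (a step that is already met when the one before it is completed fails the run):
1. motor and jar stand in the kit box beside the carton, and the fingers have let go of them (x of jar in the frame of kit_box between -0.06 and 0.06 m and y of jar in the frame of kit_box between -0.015 and 0.015 m and z of jar in the frame of kit_box between 0 and 0.011 m and angle between each of jar, motor, carton's own z axis and vertical below 0.12 rad and x of motor in the frame of kit_box between -0.06 and 0.06 m and y of motor in the frame of kit_box between -0.015 and 0.015 m and z of motor in the frame of kit_box between 0 and 0.011 m and x of carton in the frame of kit_box between -0.06 and 0.06 m and y of carton in the frame of kit_box between -0.015 and 0.015 m and z of carton in the frame of kit_box between 0 and 0.011 m and contact force between the fingers and jar below 0.1 N and contact force between the fingers and motor below 0.1 N), for 0.3 s.
2. the fingers hold the mirror so that the beam falls on the seal band (x of jar in the frame of kit_box between -0.06 and 0.06 m and y of jar in the frame of kit_box between -0.015 and 0.015 m and z of jar in the frame of kit_box between 0 and 0.011 m and angle between each of jar, motor, carton's own z axis and vertical below 0.12 rad and x of motor in the frame of kit_box between -0.06 and 0.06 m and y of motor in the frame of kit_box between -0.015 and 0.015 m and z of motor in the frame of kit_box between 0 and 0.011 m and x of carton in the frame of kit_box between -0.06 and 0.06 m and y of carton in the frame of kit_box between -0.015 and 0.015 m and z of carton in the frame of kit_box between 0 and 0.011 m and y of jar_band in the frame of beam between -0.02 and 0.02 m and x of jar_band in the frame of beam above 0.1 m and contact force between the fingers and mirror above 0.5 N and angular speed of mirror below 0.1 rad/s), for 0.3 s.
At the end, for the whole second after the job is handed in: Jar, motor and carton stand upright (0.12 rad) on the kit box floor (6 mm); fingers off jar and motor; fingers hold the mirror (0.5 N or more), it is still (under 0.1 rad/s), and the beam line passes within 20 mm of the centre of the seal band (all of step 2 and contact force between the fingers and jar below 0.1 N and contact force between the fingers and motor below 0.1 N); the arm keeps its last pose, push and grip.
It fails at once if the screwdriver moved by more than 30 mm (distance of screwdriver from where it was at the start of the episode above 0.03 m).
It fails at once if the strap spool moved by more than 30 mm (distance of strap_spool from where it was at the start of the episode above 0.03 m).
It fails at once if the oil bottle moved by more than 30 mm (distance of oil_bottle from where it was at the start of the episode above 0.03 m).
It fails at once if the pliers moved by more than 30 mm (distance of pliers from where it was at the start of the episode above 0.03 m).
It also fails if it takes over 58 s, if anything falls off the work surface, if the arm or the gripper's body presses on something with over 40 N, if the wrist force passes 120 N, or if a joint passes its speed limit or range.

### The arm

A 6-joint arm with a two-finger parallel gripper is mounted at the origin on the work surface. World frame = base frame: x ahead of the robot, y to its left, z up, the work surface at z = 0. Lengths are in m, angles in degrees, forces in N, time in s.
With the tool pointing down it reaches from about 0.35 to 0.875 m from the base axis. Payload 4.2 kg.
Tool frame: the origin (TCP) lies midway between the tips of the shut fingers; the grasp point (between the pads) lies 19 mm behind it; z points along the fingers, y is the line along which they close (so a half turn about z gives the same grasp; the last joint's range is limited). The gripper opens to 87 mm and grips with 3 to 60 N. Pads are 19 mm wide; open, the fingers measure 117 mm over their backs; the gripper's body (75 mm by 190 mm) begins 51 mm behind the grasp point.
Start: joints at [77.842, 22.042, 0.453, 0, -68.411, -14.817], TCP at [0.283, 0.557, 0.223] pointing down, gripper open.
Joint ranges: [-179.83, 179.83], [-69.29, 118.12], [-61.27, 80.66], [-181.25, 117.63], [-171.15, -9.14], [-177.46, 177.46]. Speed limits (degrees/s): [159.86, 159.86, 180, 180, 180, 180].

### API

Orientations are given as [roll, pitch, yaw] about the fixed x, y, z axes, in that order (R = Rz(yaw) Ry(pitch) Rx(roll)).
In Python, from workcell import env gives the robot as it stands. The module is installed in compiled form; this text tells all that it offers. Calls block until the motion is done:
- env.goto(position, orientation): joint-space move of the TCP to a pose.
- env.move_straight(position, rotation=None, rate=0.15, force_limit=None): straight line of the TCP; rotation=None keeps the orientation; rate is the mean speed in m/s. With force_limit (N) it stops when the force on the tool has changed by that much, and returns True; else False.
- env.set_joints(angles): joint-space move.
- env.gripper_to(opening, grasp_force=None): opening from 0.0 (shut) to 1.0 (fully open); grasp_force is the grip in N (None keeps the last); returns when the fingers have stopped.
- env.dwell(seconds).
- env.inverse_kinematics(position, orientation): joint angles nearest the present ones, or None.
- env.read_state(): the state.
- env.grab_frame(name): name is "scene" or "top"; returns a dict with "image" (384x512x3 uint8, blue, green, red), "fx", "fy", "cx", "cy" (pixels), "D" ([k1, k2, p1, p2, k3] as OpenCV has them; the pictures are not rectified), "position" and "orientation" of the camera in the world. Camera axes: x right, y up, looking along -z (the intrinsics and any distortion apply to the point x, -y, -z); pixel columns grow to the right and rows downward; lengths in m; the calibration is good to about 2 mm. A picture is of the moment at which its call begins. There is no depth.
A pose or a line that the arm cannot do raises env.Unreachable and nothing moves.
- env.close_job(): hands the job in; it is judged then, once.
Trained networks look in a picture, given as the dict that the camera call returned (one of the last four; its "shot" number tells which), for a name from the list of things; names that differ only in an ending like _2 or _b are one class to them, and where a whole thing is asked for, a point or a joint stands for the part that bears it (a point fixed in the world has none). Each returns a list of dicts, best first, with "score" (0 to 1); they miss things now and then, are a little off and sometimes report something else, mostly with a low value. They report only what shows in the picture. A call takes as long as a camera call. They do not tell look-alikes from the thing itself.
- env.search_frame(picture, thing): "xyz" ([x, y, z] in m, in world coordinates, good to about 4 mm: the middle of the surface that is visible of it).
- env.trace(picture, thing): "mask" (384x512 bool, what is visible of it).
The state is a dict: "clock": time; "joint_positions": joint angles; "qvel": joint speeds; "joint_torque": joint torques, N m; "position": TCP position; "tool_rot": TCP orientation; "force": force on the tool from outside, world axes, zero at the start; "wrist_torque": the same for the moment, N m; "opening": opening from 0.0 (shut) to 1.0 (fully open); "finger_force": force on a finger pad.
Only numpy, scipy, OpenCV 4.12 (cv2) and the standard library are available. Lean on these libraries where they do the work, as an engineer would, in place of code of your own. Each camera call takes 0.05 s, during which the arm holds its last target. There are 200 camera calls.

## Working session

There is one attempt and no reset: what is moved stays moved. The work goes in short steps, each a Python script; the robot and the scene stay as the last script left them, time stands still between calls to the robot, and variables do not carry over. Pictures are saved under pics/ and viewed, at most 10 in all, crops included, and the job is handed in when it is done.

```bash
mkdir -p pics; ls
python3 - <<'E'
from workcell import env
import cv2
for n in ("scene","top"):
    p=env.grab_frame(n); cv2.imwrite(f"pics/{n}0.png",p["image"])
    print(n,p["position"],p["orientation"],p["fx"],p["D"])
    for t in "kit_box carton motor jar mirror mirror_peg beam camera_lens screwdriver strap_spool oil_bottle pliers".split():
        try: print(t,[(d["score"].__round__(2),[round(float(v),3) for v in d["xyz"]]) for d in env.search_frame(p,t)][:3])
        except Exception as e: print(t,e)
print(env.read_state())
E
```

```text
pics
scene [ 1.1566363  -0.18430622  0.98769325] [36.5051528   0.32328731 72.52466502] 377.68766855654854 [-0.01100987  0.          0.          0.          0.        ]
kit_box [(0.64, [0.529, 0.018, 0.01])]
carton [(0.88, [0.628, 0.015, 0.066])]
motor [(0.69, [0.629, 0.23, 0.059]), (0.19, [0.534, 0.024, 0.009])]
jar [(0.78, [0.494, 0.261, 0.08]), (0.74, [0.554, 0.351, 0.076])]
mirror [(0.56, [0.589, -0.25, 0.099])]
mirror_peg [(0.68, [0.591, -0.251, 0.095]), (0.24, [0.666, 0.399, 0.075])]
beam []
camera_lens [(0.82, [0.688, -0.24, 0.009])]
screwdriver [(0.65, [0.418, 0.056, 0.021]), (0.57, [0.587, -0.253, 0.092])]
strap_spool [(0.9, [0.762, 0.131, 0.03]), (0.36, [0.666, 0.401, 0.081])]
oil_bottle [(0.64, [0.67, 0.397, 0.074]), (0.32, [0.629, 0.234, 0.062])]
pliers [(0.85, [0.293, -0.366, 0.015])]
top [3.28106778e-01 4.88217444e-04 1.21880880e+00] [  9.79240691   0.16290093 -89.46500439] 356.5937522604233 [-0.06623726  0.          0.          0.          0.        ]
kit_box []
carton [(0.55, [0.606, 0.017, 0.064])]
motor [(0.68, [0.614, 0.236, 0.065])]
jar [(0.67, [0.472, 0.264, 0.106
[... 425 characters left out ...]
, 0.012])]
{'clock': 1.3, 'joint_positions': array([ 7.78410256e+01,  2.20425333e+01,  4.52828789e-01, -8.52438682e-04,
       -6.84105527e+01, -1.48173010e+01]), 'qvel': array([-0.0207029 , -0.06432902, -0.10163599,  0.03609124, -0.05438309,
        0.01039447]), 'joint_torque': array([ 1.94823765e-04, -3.90473771e+01,  1.87622148e+01,  4.22442466e+00,
        1.54517347e-02, -1.95700096e-05]), 'position': array([0.28347259, 0.55699817, 0.22254025]), 'tool_rot': array([ 1.79999549e+02,  7.00492358e-04, -2.69765891e+01]), 'force': array([-0.18623755,  0.44731189,  0.49893612]), 'wrist_torque': array([ 0.03633672, -0.00158925,  0.02217275]), 'finger_force': 0.0, 'opening': 1.0027200063286208}
```

View pics/scene0.png

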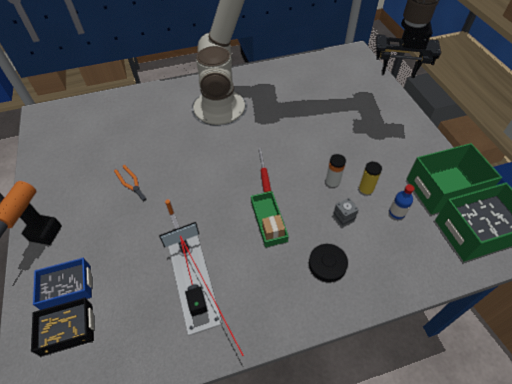

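View pics/top0.png

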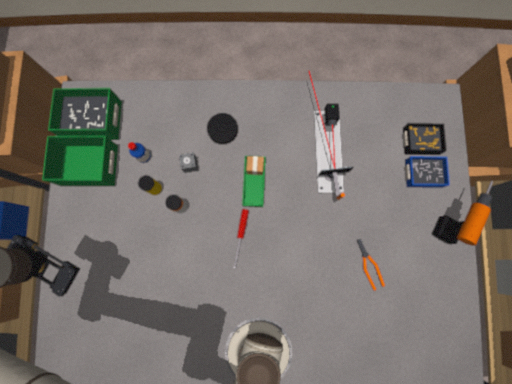

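The white jar is at scene (336,170) and top (177,203), and the yellow look-alike is at top (150,185). The motor is at top (189,162), the box at (255,182) with the carton at its far end, and the peg at (341,195). The two cameras' x values differ by about 13 mm, so I'll check the calibration against the gripper.

```bash
cat > h.py <<'E'
from workcell import env
import numpy as np, cv2
from scipy.spatial.transform import Rotation as R
def cam(p):
    K=np.array([[p["fx"],0,p["cx"]],[0,p["fy"],p["cy"]],[0,0,1.]])
    Rw=R.from_euler("xyz",p["orientation"],degrees=True).as_matrix()@np.diag([1,-1,-1])
    return K,np.array(p["D"],float),Rw,np.array(p["position"])
def proj(p,X):
    K,D,Rw,c=cam(p); X=np.atleast_2d(np.array(X,float))
    return cv2.projectPoints((X-c)@Rw,np.zeros(3),np.zeros(3),K,D)[0][:,0]
def atz(p,uv,z):
    K,D,Rw,c=cam(p); u=cv2.undistortPoints(np.array(uv,float).reshape(-1,1,2),K,D)[:,0]
    d=np.c_[u,np.ones(len(u))]@Rw.T
    return c+d*((z-c[2])/d[:,2])[:,None]
def crop(p,x0,y0,w,h,s): return cv2.resize(p["image"][y0:y0+h,x0:x0+w],None,fx=s,fy=s,interpolation=cv2.INTER_CUBIC)
def cen(m): return np.array(np.nonzero(m))[::-1].mean(1)
E
python3 - <<'E'
from h import *
np.set_printoptions(precision=4,suppress=True)
S=env.grab_frame("scene");T=env.grab_frame("top")
st=env.read_state(); tcp=st["position"]; Rt=R.from_euler("xyz",st["tool_rot"],degrees=True).as_matrix()
tips=[tcp+Rt@np.array([0,s*.051,0]) for s in(-1,1)]
for n,p in(("S",S),("T",T)):
    print(n,"tips",proj(p,tips),"base",proj(p,[[0,0,0]]),"cx",p["cx"],p["cy"])
    for t in("strap_spool","carton","motor","jar","kit_box"):
        for d in env.trace(p,t)[:2]:
            c=cen(d["mask"]); print(t,round(d["score"],2),d["mask"].sum(),c,atz(p,c,.032)[0])
a=crop(S,370,10,80,80,5);b=crop(T,0,220,100,80,5)
out=np.zeros((400,800,3),np.uint8)
for im,p,x0,y0 in((a,S,370,10),(b,T,0,220)):
    for u in proj(p,tips): cv2.circle(im,tuple(int(v) for v in (u-[x0,y0]+.5)*5),4,(0,0,255),1)
cv2.imwrite("pics/cal.png",np.hstack([a,b])[:, :800] if 0 else cv2.resize(np.hstack([a,b]),(792,352)))
E
```

```text
S tips [[413.273   75.8169]
 [381.6662  72.7467]] base [[218.8356 106.8256]] cx 261.044240726149 194.09959890332766
strap_spool 0.66 1147 [327.803  263.1988] [0.7639 0.1277 0.032 ]
strap_spool 0.21 857 [267.3524 215.3396] [0.5623 0.0171 0.032 ]
carton 0.92 417 [273.7098 227.5851] [0.6091 0.0216 0.032 ]
motor 0.69 494 [344.9757 212.3036] [0.6235 0.2451 0.032 ]
motor 0.53 1246 [327.9607 263.1469] [0.7639 0.1281 0.032 ]
jar 0.94 466 [369.1781 177.3476] [0.5227 0.3782 0.032 ]
kit_box 0.74 955 [267.1382 215.4429] [0.5625 0.0164 0.032 ]
T tips [[ 45.9777 254.581 ]
 [ 75.477  272.1298]] base [[258.2448 351.8691]] cx 257.97164688415944 189.00337299706675
strap_spool 0.79 822 [222.7786 128.3978] [0.7464 0.1306 0.032 ]
carton 0.84 256 [254.7422 165.4023] [0.6147 0.0176 0.032 ]
carton 0.23 373 [336.7265 177.8525] [ 0.5738 -0.262   0.032 ]
motor 0.52 312 [188.4583 162.6378] [0.6226 0.2453 0.032 ]
jar 0.72 320 [176.0656 203.3375] [0.4815 0.2812 0.032 ]
jar 0.66 337 [149.     184.7537] [0.5443 0.3774 0.032 ]
kit_box 0.97 705 [252.8383 190.0738] [0.5291 0.0231 0.032 ]
```

View pics/cal.png

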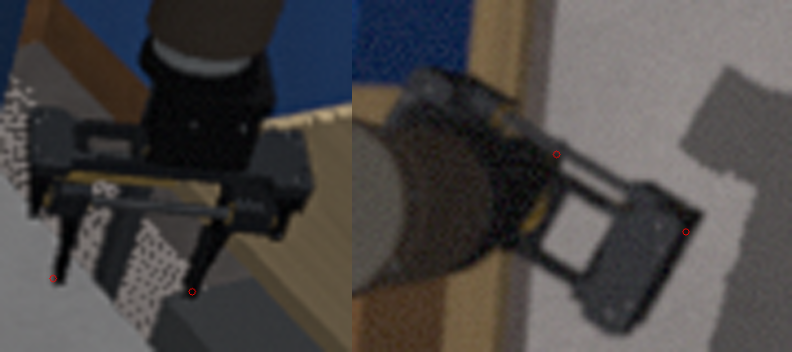

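The gripper tips project correctly in the scene view. Part of the offset is visible-side bias in the network centroids, so I'll fit full silhouettes and the red beam lines in both cameras.

```bash
cat > fit.py <<'E'
from h import *
from scipy.optimize import minimize
U=4
def boxpts(w,d,h,z0=0): return np.array([[x,y,z] for x in(-w/2,w/2) for y in(-d/2,d/2) for z in(z0,z0+h)])
a=np.linspace(0,2*np.pi,40)
def cyl(r,h): return np.array([[r*np.cos(t),r*np.sin(t),z] for t in a for z in(0,h)])
def pose(pts,x,y,w):
    c,s=np.cos(w),np.sin(w); return np.c_[pts[:,0]*c-pts[:,1]*s+x,pts[:,0]*s+pts[:,1]*c+y,pts[:,2]]
def render(p,hulls):
    im=np.zeros((384*U,512*U),np.uint8)
    for h in hulls:
        uv=(proj(p,h)+.5)*U-.5
        cv2.fillConvexPoly(im,cv2.convexHull(np.round(uv*16).astype(np.int32)),255,shift=4)
    return cv2.resize(im,(512,384),interpolation=cv2.INTER_AREA)/255.
def fit(cams,masks,model,x0,step):
    def cost(v): return sum(np.abs(render(p,model(v))-m).sum()/m.sum() for p,m in zip(cams,masks))
    s=np.vstack([x0]+[np.array(x0)+np.eye(len(x0))[i]*step[i] for i in range(len(x0))])
    r=minimize(cost,x0,method="Nelder-Mead",options=dict(initial_simplex=s,xatol=2e-4,fatol=1e-4,maxiter=250))
    return r.x,r.fun/len(cams)
def mbox(v): return [pose(boxpts(.172,.072,.035),v[0],v[1],v[2]),pose(boxpts(.05,.054,.06,.005)+[v[3],0,0],v[0],v[1],v[2])]
def mmotor(v): return [pose(boxpts(.05,.05,.065),*v)]
def mjar(v): return [pose(cyl(.025,.105),v[0],v[1],0)]
def tr(p,t,near):
    for _ in range(3):
        for d in env.trace(p,t):
            m=d["mask"]
            if m.sum()>50 and np.linalg.norm(cen(m)-proj(p,near)[0])<9: return m.astype(float)
E
python3 - <<'E'
from fit import *
np.set_printoptions(precision=4,suppress=True)
S=env.grab_frame("scene");T=env.grab_frame("top")
def red(p):
    b,g,r=[p["image"][...,i].astype(int) for i in range(3)]
    return (r>130)&(g<90)&(b<90)
for n,x0,st,mod,near in(("motor",[.61,.236,.3],[.01,.01,.3],mmotor,[.61,.236,.04]),("jar",[.472,.264],[.01,.01],mjar,[.475,.265,.06])):
    ms=[tr(p,n,near) for p in(S,T)]
    for cs in([0],[1],[0,1]):
        if all(ms[i] is not None for i in cs): print(n,cs,fit([(S,T)[i] for i in cs],[ms[i] for i in cs],mod,x0,st))
        else: print(n,cs,"no mask")
ms=[]
for p in(S,T):
    k=tr(p,"kit_box",[.54,.018,.02]); c=tr(p,"carton",[.615,.018,.05])
    hsv=cv2.cvtColor(p["image"],cv2.COLOR_BGR2HSV); g=cv2.inRange(hsv,(45,90,20),(80,255,255))>0
    uv=proj(p,[.55,.018,.02])[0]; near=np.zeros((384,512),bool); near[int(uv[1])-40:int(uv[1])+40,int(uv[0])-40:int(uv[0])+40]=1
    g&=near; print("green",g.sum(),"trace",None if k is None else k.sum(),None if c is None else c.sum())
    m=g.astype(float)
    for q in(k,c):
        if q is not None: m=np.maximum(m,q)
    ms.append(cv2.morphologyEx(m,cv2.MORPH_CLOSE,np.ones((5,5))))
for cs in([0],[1],[0,1]): print("box",cs,fit([(S,T)[i] for i in cs],[ms[i] for i in cs],mbox,[.545,.018,0,.055],[.01,.01,.1,-.01]))
for n,p in(("S",S),("T",T)):
    m=red(p); uv=np.array(np.nonzero(m))[::-1].T; X=atz(p,uv,.09)
    k=(X[:,1]<-.05)&(X[:,0]>.5)&(X[:,0]<.98)&(X[:,1]>-.4); X=X[k]; print(n,"beam px",len(X))
    # two lines from hinge
    def c(v,X=X):
        d=[]
        for w in(v[2],v[2]+.2):
            q=X-[v[0],v[1],.09]; d.append(np.abs(-np.sin(w)*q[:,0]+np.cos(w)*q[:,1]))
        return np.minimum(np.minimum(*d),.015).sum()
    best=min((minimize(c,[x,-.25,w],method="Nelder-Mead",options=dict(xatol=1e-5)) for x in(.56,.58,.6) for w in(-.1,0,.1)),key=lambda r:r.fun)
    h=best.x; print("hinge",h,best.fun/len(X)); n=h[2]+.1
    pg=[h[0]-.09*np.cos(n),h[1]-.09*np.sin(n),.14]; lens=[h[0]+.155*np.cos(h[2]),h[1]+.155*np.sin(h[2]),.09]
    print("peg pred",pg,"lens",lens)
    for q,nm in((S,"S"),(T,"T")): print(nm,"peg px",proj(q,pg),"lens px",proj(q,lens))
cv2.imwrite("pics/c.png",np.hstack([crop(S,150,185,110,180,3.3),crop(T,290,60,110,180,3.3)]))
E
```

```text
motor [0] (array([0.6245, 0.2443, 0.1595]), np.float64(0.06047350447028126))
motor [1] (array([0.6207, 0.2451, 0.2106]), np.float64(0.09919490975198025))
motor [0, 1] (array([0.6229, 0.245 , 0.1835]), np.float64(0.09582844477716695))
jar [0] (array([0.4772, 0.2758]), np.float64(0.07834131564943304))
jar [1] (array([0.4767, 0.2759]), np.float64(0.1181488083448868))
jar [0, 1] (array([0.477, 0.276]), np.float64(0.09809678649582042))
green 836 trace 950.0 418.0
green 719 trace 733.0 300.0
box [0] (array([ 0.565 ,  0.0213, -0.0425,  0.0586]), np.float64(0.048286818376985834))
box [1] (array([ 0.5604,  0.0218, -0.0361,  0.0522]), np.float64(0.04726066897347174))
box [0, 1] (array([ 0.5633,  0.0216, -0.0388,  0.0462]), np.float64(0.0581455765539363))
S beam px 210
hinge [ 0.5884 -0.2438  0.0216] 0.0008757347138042635
peg pred [np.float64(0.4990775715487799), np.float64(-0.25474133516741393), 0.14] lens [np.float64(0.7433773721310633), np.float64(-0.24048568201810208), 0.09]
S peg px [[167.0195 200.6186]] lens px [[192.2575 286.284 ]]
T peg px [[342.5902 194.6147]] lens px [[332.4277 124.4323]]
T beam px 42
hinge [ 0.5934 -0.2419  0.0204] 0.0009640107224547252
peg pred [np.float64(0.5040731581303366), np.float64(-0.2527000200974155), 0.14] lens [np.float64(0.7483889817437778), np.float64(-0.23872166027435848), 0.09]
S peg px [[168.044  201.8406]] lens px [[193.3466 287.8921]]
T peg px [[341.8807 193.0033]] lens px [[331.8544 122.997 ]]
```

View pics/c.png

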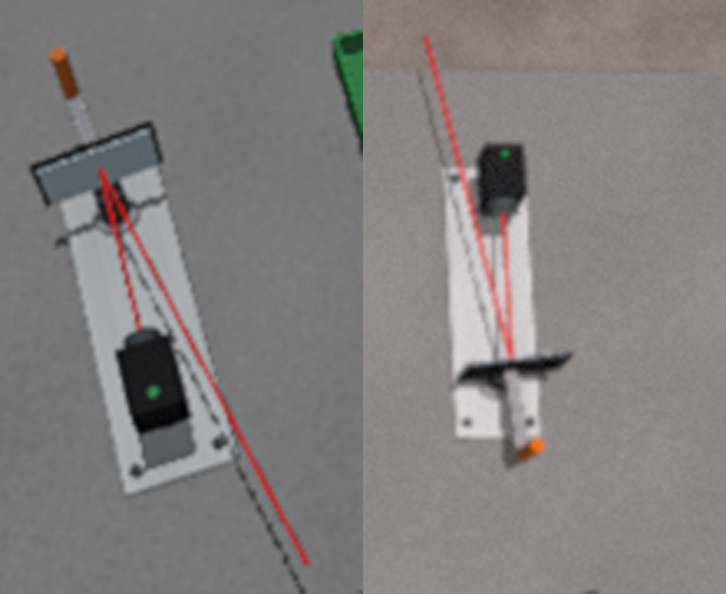

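Scene crop: peg top at (167.6,200.8) and lens at (192,286), both matching the prediction from the fitted beam lines within 1 px. The fitted values are:
- **Hinge:** (0.588,-0.244)
- **Direction to camera:** 0.022 rad
- **Motor:** (0.623,0.245)
- **Jar:** (0.477,0.276)
- **Box:** (0.563,0.0216), yaw -0.039

I'll place the motor first.

```bash
cat >> h.py <<'E'
B=np.array([.563,.0216]); BY=-.0388
def inbox(x,y=0):
    return B+np.array([np.cos(BY)*x-np.sin(BY)*y,np.sin(BY)*x+np.cos(BY)*y])
def rd(): 
    s=env.read_state(); return "t %.1f pos %s F %s op %.3f ff %.1f"%(s["clock"],np.round(s["position"],4),np.round(s["force"],1),s["opening"],s["finger_force"])
E
python3 - <<'E'
from h import *
o=[180,0,-79.5]; m=[.623,.245]
env.goto([*m,.2],o); print(env.move_straight([*m,.040],force_limit=8),rd())
env.gripper_to(0.3,25); print(rd())
env.move_straight([*m,.20],rate=.25); print(rd())
q=inbox(0.0); p=[180,0,np.degrees(BY)]
env.goto([*q,.2],p); print(rd())
S=env.grab_frame("scene");T=env.grab_frame("top")
cv2.imwrite("pics/m.png",np.hstack([crop(S,200,120,120,140,3.3),crop(T,200,120,110,140,3.3)]))
E
```

```text
False t 5.3 pos [0.6237 0.2455 0.0412] F [-0.2  0.   0.1] op 0.997 ff 0.0
t 6.0 pos [0.6235 0.2452 0.0402] F [ 1.7  1.4 -0. ] op 0.570 ff 25.0
t 6.8 pos [0.6211 0.2444 0.197 ] F [-0.8  1.1 -5.4] op 0.571 ff 25.0
t 8.3 pos [0.563  0.0218 0.1993] F [ 0.6  0.4 -5.1] op 0.571 ff 25.0
```

View pics/m.png

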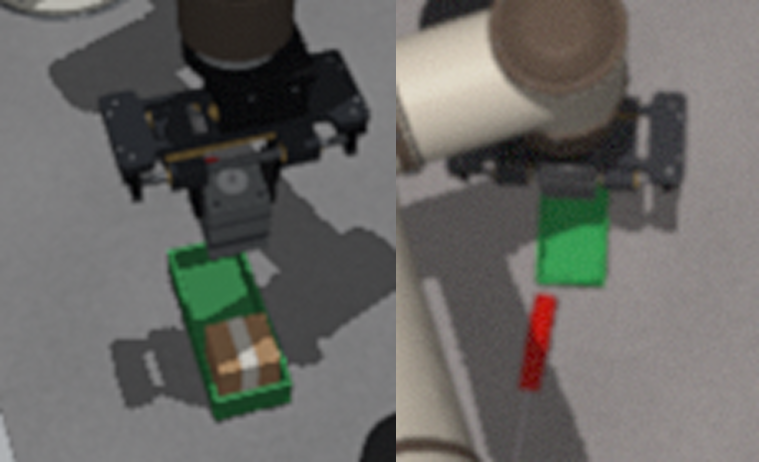

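The motor is held squarely, with its face at scene (271,193), and the box floor beside the carton is clear. I'll lower it with a force guard.

Run:
```python
from h import *
q=inbox(0.0)
env.move_straight([*q,.11],rate=.2); 
print(env.move_straight([*q,.0445],rate=.05,force_limit=5),rd())
S=env.grab_frame("scene")
cv2.imwrite("pics/m2.png",crop(S,220,150,100,110,5))
```

```text
True t 10.2 pos [0.5627 0.0216 0.0451] F [-1.6  1.2  6. ] op 0.569 ff 25.0
```

View pics/m2.png

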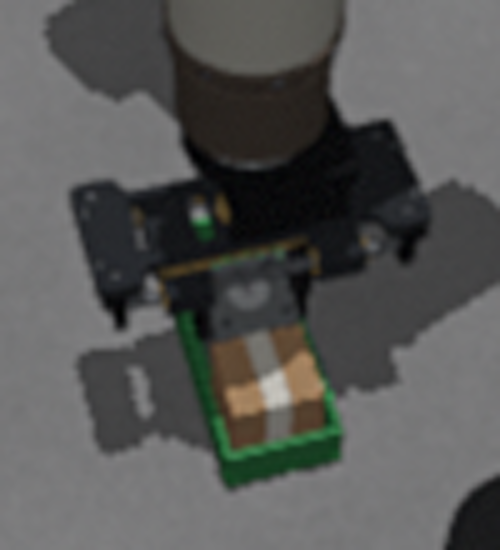

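The motor sits on the floor: contact came at TCP z 0.045, as expected. The carton is upright at crop (270,385). Next I'll release the motor, pick up the jar, hold it above the box and re-measure the free slot.

Run:
```python
from h import *
q=inbox(0.0)
env.gripper_to(1.0); env.move_straight([*q,.20],rate=.25); print(rd())
o=[180,0,20]; j=[.477,.276]
env.goto([*j,.22],o)
S=env.grab_frame("scene");T=env.grab_frame("top")
print(env.move_straight([*j,.055],force_limit=8),rd())
env.gripper_to(0.3,20); print(rd())
env.move_straight([*j,.22],rate=.25); print(rd())
from fit import *
np.set_printoptions(precision=4,suppress=True)
for n,p in(("S",S),("T",T)):
    m=tr(p,"motor",[.5627,.0216,.05])
    if m is not None: print(n,m.sum(),fit([p],[m],lambda v:mmotor([v[0],v[1],BY]),[.5627,.0216],[.005,.005]))
cv2.imwrite("pics/s3.png",np.hstack([crop(S,225,175,85,85,4.7),crop(T,215,145,85,85,4.7)]))
```

```text
t 11.9 pos [0.5619 0.0215 0.1986] F [-0.1  0.7 -0.3] op 0.999 ff 0.0
False t 14.3 pos [0.4776 0.2764 0.0558] F [-0.2 -0.7 -0.7] op 1.002 ff 0.0
t 15.1 pos [0.477  0.2758 0.0551] F [ 0.7 -0.9  2. ] op 0.566 ff 20.0
t 15.9 pos [0.4758 0.2754 0.2181] F [ 0.2 -0.7 -2.1] op 0.570 ff 20.0
S 311.0 (array([0.5523, 0.0247]), np.float64(0.5577454132778513))
T 258.0 (array([0.5614, 0.0241]), np.float64(0.11550387596899225))
```

View pics/s3.png

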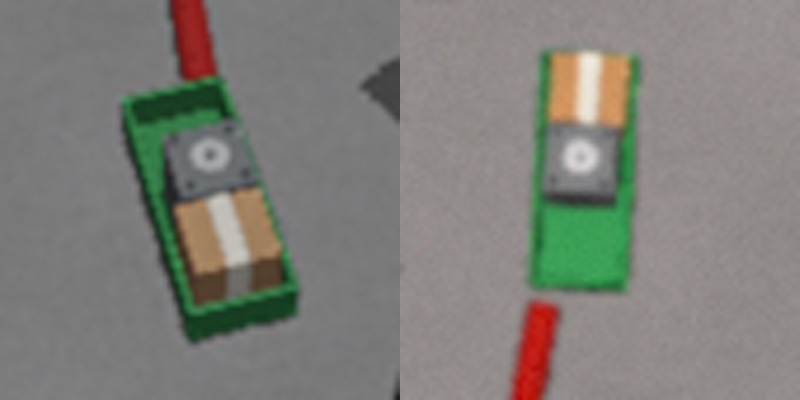

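The motor stands upright against the carton. In the top view the box's near edge is at (252.9,206.5) and the motor's top near edge is at (253,186). I'll check the slot from these pixels, then insert the jar with a force guard.

Run:
```python
from h import *
np.set_printoptions(precision=4,suppress=True)
T=env.grab_frame("top");S=env.grab_frame("scene")
f=lambda u,v:[(u-400)/4.7+215-.4,v/4.7+145-.4]
fs=lambda u,v:[u/4.7+225-.4,v/4.7+175-.4]
print("T near rim",atz(T,[f(528,288),f(627,290)],.035),"far rim",atz(T,[f(543,51),f(637,56)],.035),"motor top near/far",atz(T,[f(545,193),f(615,196),f(550,123),f(622,126)],.07))
print("S rim far-left/right(-x end)",atz(S,[fs(123,97),fs(222,78)],.035),"motor top corners",atz(S,[fs(165,130),fs(238,118),fs(255,185),fs(174,202)],.07))
print("pred -x rim",inbox(-.086,.036),inbox(-.086,-.036),"motor",inbox(-.025,.025),inbox(-.025,-.025),inbox(.025,.025),inbox(.025,-.025))
```

```text
T near rim [[ 0.4747  0.0592  0.035 ]
 [ 0.4739 -0.0112  0.035 ]] far rim [[ 0.6487  0.0512  0.035 ]
 [ 0.6455 -0.0173  0.035 ]] motor top near/far [[ 0.5371  0.0467  0.07  ]
 [ 0.5354 -0.0021  0.07  ]
 [ 0.5871  0.044   0.07  ]
 [ 0.5853 -0.0066  0.07  ]]
S rim far-left/right(-x end) [[ 0.4769 -0.0097  0.035 ]
 [ 0.482   0.0582  0.035 ]] motor top corners [[ 0.5348  0.0019  0.07  ]
 [ 0.54    0.0489  0.07  ]
 [ 0.5916  0.0425  0.07  ]
 [ 0.5883 -0.009   0.07  ]]
pred -x rim [0.4785 0.0609] [ 0.4757 -0.011 ] motor [0.539  0.0476] [ 0.537  -0.0024] [0.589  0.0456] [ 0.587  -0.0044]
```

Everything agrees within about 2 mm. Inserting the jar at box x = -0.053.

Run:
```python
from h import *
q=inbox(-.053)
env.goto([*q,.22],[180,0,np.degrees(BY)])
env.move_straight([*q,.14],rate=.2)
print(env.move_straight([*q,.0595],rate=.05,force_limit=4),rd())
S=env.grab_frame("scene");T=env.grab_frame("top")
cv2.imwrite("pics/j.png",np.hstack([crop(S,225,155,85,85,4.7),crop(T,215,145,85,85,4.7)]))
```

```text
True t 19.1 pos [0.51   0.0236 0.0601] F [-0.9  0.9  4.5] op 0.571 ff 20.0
```

View pics/j.png

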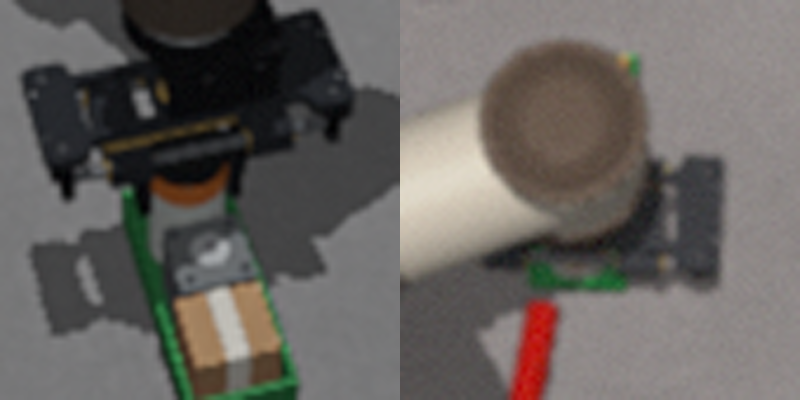

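The jar reached the floor at TCP z 0.0601, as expected. Releasing it and going to the peg.

Run:
```python
from h import *
q=inbox(-.053)
env.gripper_to(1.0); env.move_straight([*q,.24],rate=.25); print(rd())
H=np.array([.5884,-.2438]); phi=.0216
def pg(n,z=.107): return [*(H-.09*np.array([np.cos(n),np.sin(n)])),z]
n0=phi+.1
nf=(np.arctan2(.0236-H[1],.510-H[0])+phi)/2; print("turn",nf-n0)
n1=n0+.02
env.goto(pg(n1,.24),[180,0,np.degrees(n1)])
S=env.grab_frame("scene");T=env.grab_frame("top")
from fit import *
for p in (S,T):
    m=tr(p,"jar",[.51,.0236,.07])
    if m is not None: print("jar",m.sum(),fit([p],[m],lambda v:[h+[0,0,.005] for h in mjar(v)],[.51,.0236],[.005,.005]))
print(env.move_straight(pg(n1),force_limit=8),rd())
env.gripper_to(0.05,15); print(rd())
for n in np.linspace(n1,nf,7)[1:]:
    env.move_straight(pg(n),[180,0,np.degrees(n)],rate=.06)
    print(rd())
env.dwell(.3)
S=env.grab_frame("scene");T=env.grab_frame("top")
b,g,r=[S["image"][...,i].astype(int) for i in range(3)]
m=(r>130)&(g<90)&(b<90); X=atz(S,np.array(np.nonzero(m))[::-1].T,.09)
X=X[(X[:,1]>-.35)&(X[:,1]<.2)&(X[:,0]>.42)&(X[:,0]<.75)]; print(len(X))
cv2.imwrite("pics/b.png",np.hstack([crop(S,145,150,135,150,2.9),crop(T,220,90,135,150,2.9)]))
np.save("X.npy",X); print(rd())
```

```text
t 21.0 pos [0.509  0.0235 0.2386] F [-1.3 -0.5 -0.7] op 1.003 ff 0.0
turn 0.817198593743418
jar 366.0 (array([0.51039185, 0.02556045]), np.float64(0.4248044573020464))
False t 23.4 pos [ 0.5    -0.2567  0.1079] F [ 0.1 -0.2  0.2] op 1.003 ff 0.0
t 24.6 pos [ 0.4992 -0.2563  0.1069] F [-0.3  1.  -0.1] op 0.153 ff 15.0
t 25.0 pos [ 0.5016 -0.2681  0.107 ] F [-0.   1.6  1.3] op 0.152 ff 15.0
t 25.3 pos [ 0.5053 -0.2792  0.1069] F [-1.2  1.3  1.4] op 0.153 ff 15.0
t 25.7 pos [ 0.5106 -0.2898  0.1069] F [-2.3  0.9  2.3] op 0.156 ff 15.0
t 26.0 pos [ 0.5172 -0.2997  0.1069] F [-3.5 -0.3  2.2] op 0.157 ff 15.0
t 26.4 pos [ 0.5252 -0.3087  0.1069] F [-4.8 -2.4  1.7] op 0.156 ff 15.0
t 26.7 pos [ 0.5342 -0.3166  0.1069] F [-5.6 -3.   2.2] op 0.156 ff 15.0
263
t 27.1 pos [ 0.534  -0.3165  0.1069] F [-5.4 -2.1  2.1] op 0.155 ff 15.0
```

View pics/b.png

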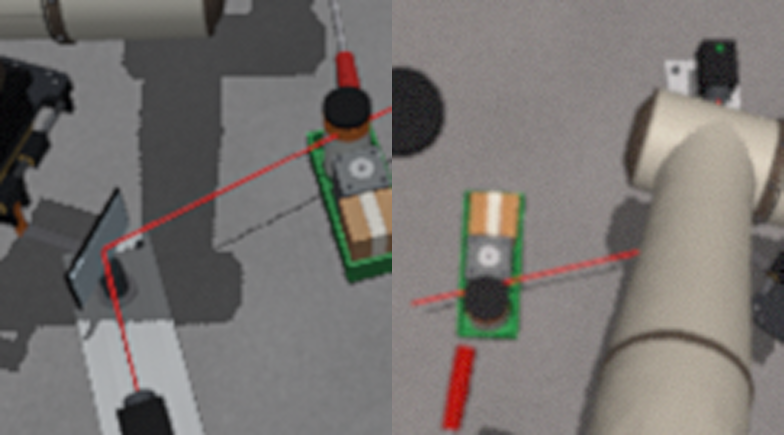

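The beam now crosses the jar's band level at crop (345,133) in the scene view; the jar lid is at (347,108), or (487,298) in the top view. Measuring the miss distance numerically.

Run:
```python
from fit import *
np.set_printoptions(precision=4,suppress=True)
S=env.grab_frame("scene");T=env.grab_frame("top")
for nm,p in(("S",S),("T",T)):
    hsv=cv2.cvtColor(p["image"],cv2.COLOR_BGR2HSV)
    m=tr(p,"jar",[.51,.0236,.06]); m=m if m is not None else tr(p,"jar",[.51,.0236,.1])
    if m is not None: print(nm,"jar",m.sum(),fit([p],[m],lambda v:[h+[0,0,.005] for h in mjar(v)],[.51,.0236],[.005,.005]))
    # dark lid top centre
    u0=proj(p,[.51,.0236,.105])[0]; g=p["image"].max(2); w=np.zeros_like(g,bool); a,b=int(u0[0]),int(u0[1]); w[b-9:b+10,a-10:a+11]=1
    l=(g<60)&w; print(nm,"lid",l.sum(),cen(l),atz(p,cen(l),.105)[0])
    b_,g_,r_=[p["image"][...,i].astype(int) for i in range(3)]
    red=(r_>120)&(g_<90)&(b_<90); X=atz(p,np.array(np.nonzero(red))[::-1].T,.09)
    d=np.array([.510,.0236])-[.5884,-.2438]; L=np.hypot(*d); d/=L; q=X[:,:2]-[.5884,-.2438]
    s=q@d; t=q@[-d[1],d[0]]; k=(s>.03)&(s<.36)&(abs(t)<.04); c=np.polyfit(s[k],t[k],1)
    r=t[k]-np.polyval(c,s[k]); kk=abs(r)<.004; c=np.polyfit(s[k][kk],t[k][kk],1)
    print(nm,"beam n",kk.sum(),"offset at jar (left +)",np.polyval(c,L),"slope",c[0],"at hinge",c[1])
```

```text
S jar 358.0 (array([0.5065, 0.0273]), np.float64(0.4442217110307811))
S lid 196 [264.2602 186.801 ] [0.5093 0.0242 0.105 ]
S beam n 66 offset at jar (left +) -0.011234168956763864 slope -0.034554537998603495 at hinge -0.0016053300887325097
T jar 251.0 (array([0.5082, 0.0259]), np.float64(0.0600734317631435))
T lid 171 [251.9825 192.4678] [0.509  0.0243 0.105 ]
T beam n 44 offset at jar (left +) -0.014534513912648163 slope -0.04810596697851579 at hinge -0.0011294843143451595
```

Both cameras show the beam passing 11–14 mm to the clockwise side of the jar centre. I'll turn the mirror a further 0.023 rad and re-measure.

Run:
```python
from h import *
H=np.array([.5884,-.2438]); J=np.array([.509,.0244])
n=.0216+.1+.8172+.023
env.move_straight([*(H-.09*np.array([np.cos(n),np.sin(n)])),.107],[180,0,np.degrees(n)],rate=.03); env.dwell(.5)
for nm in("scene","top"):
    p=env.grab_frame(nm); b_,g_,r_=[p["image"][...,i].astype(int) for i in range(3)]
    red=(r_>120)&(g_<90)&(b_<90); X=atz(p,np.array(np.nonzero(red))[::-1].T,.09)
    d=J-H; L=np.hypot(*d); d/=L; q=X[:,:2]-H
    s=q@d; t=q@[-d[1],d[0]]; k=(s>.03)&(s<.36)&(abs(t)<.04); c=np.polyfit(s[k],t[k],1)
    r=t[k]-np.polyval(c,s[k]); kk=abs(r)<.004; c=np.polyfit(s[k][kk],t[k][kk],1)
    print(nm,kk.sum(),"offset",np.polyval(c,L),c)
print(rd(),env.read_state()["qvel"])
```

```text
scene 74 offset 8.14362725495366e-05 [ 0.00410617 -0.00106709]
top 30 offset -0.002544489316837217 [-0.00537156 -0.00104203]
t 28.2 pos [ 0.5357 -0.3177  0.107 ] F [-5.1 -3.1  2.9] op 0.155 ff 15.0 [-0.00074501  0.03859356  0.07121073  0.11581576 -0.01431986  0.14210381]
```

The beam is now within 3 mm of the jar axis in both views, and the peg is held at 15 N. Handing in.

```bash
python3 -c "
from workcell import env
print(env.close_job())"
```

```text
the job is handed in; nothing more can be done
None
```

The job is handed in at about 28 s of the 58 s limit, verdict not shown: motor and jar stand released in the kit box, and the gripper holds the mirror peg at 15 N with the beam within about 3 mm of the jar's axis.

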